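Secure the bandage tin under the keeper stand

ROBOT

A 7-joint arm with a two-finger parallel gripper is mounted at the origin on the work surface. World frame = base frame: x ahead of the robot, y to its left, z up, the work surface at z = 0. Lengths are in mm, angles in rad, forces in N, time in s.
With the tool pointing down it reaches from about 425 to 1025 mm from the base axis. Payload 9.4 kg.
Tool frame: the origin (TCP) lies at the very end of the fingers, on their centre line; the grasp point (between the pads) lies manip.grasp_offset behind it (manip.grasp_offset is the distance from the TCP to the grasp point, in mm); z points along the fingers, x is the direction in which the jaws open and shut, and the axes are right-handed (so a half turn about z gives the same grasp; the last joint's range is limited). The gripper opens to 85 mm and grips with 20 to 120 N. Pads are 22 mm wide; open, the fingers measure 114 mm over their backs; the gripper's body (76 mm by 85 mm) begins 54 mm behind the grasp point. The pads swing forward as they close: fully open they stand 13 mm farther back than shut.
Start: joints at [-1.388, 0.599, -0.003, 1.599, 0.002, 0.943, -0.08], TCP at [186.249, 700.668, 198.175] pointing down, gripper open.
Joint ranges: [-2.57, 2.57], [-0.35, 1.97], [-1.29, 1.29], [0.11, 2.56], [-1.05, 4.19], [0.11, 1.86], [-2.63, 2.63]. Speed limits (rad/s): [2.22, 2.22, 3.01, 3.01, 3.14, 3.14, 3.14].

INTERFACE

Orientations are given as a unit quaternion [w, x, y, z].
In Python, from rig import manip, grab_frame, calibration, job gives the robot as it stands.
- The arm moves only by the tool servo_tool, never from a script. Its argument "steps" is a list of rows, each a list of 4 numbers: the shift along the tool's x, y, z in m, then the turn about the tool's z in rad. In form: [[x, y, z, spin], ...]. A call has 1 to 5 rows; each row is the pose to reach, as a shift and turn from the pose measured when the call began, along the tool's axes at that moment; what a row does not reach only later rows make up. A row lasts 1/8 s, in which the tool goes at most 62.5 mm and 10.7 degrees, less where a joint would pass 70% of its speed; a pose out of reach is approached as far as the arm can. A call with a gripper value outside its range is refused whole. "grip" is the closure, from -1 (fully open) to 1 (shut), set as the call begins (left out, the last holds). The fingers move at their own pace and stop on an object; the grip force is fixed at half the most. Time passes only in rows, so rows that repeat a pose let the fingers close. It gives the time, the measured TCP pose, the force and the opening at its end, in the units of the state.
- manip.get_state(): the state, without advancing time (a new reading comes with each control period).
- grab_frame(name): name is "scene" or "top"; returns (picture, depth): 420x560x3 uint8, red, green, blue; 420x560 float32, mm along the optical axis (not along the pixel's ray), 0 where there is no reading.
- calibration(name): a dict with "fx", "fy", "cx", "cy" (pixels), "extrinsics" (4x4, takes a point from world to camera coordinates). Camera axes: x right, y down, z forward; pixel columns grow to the right and rows downward; lengths in mm; the calibration is good to about 2 mm. A picture is of the moment at which its call begins. calibration takes no time and is no camera call.
- job.job_done(): hands the job in, once; it reports no verdict.
The state is a dict: "time_s": time; "q": joint angles; "joint_velocities": joint speeds; "joint_torque": joint torques, N m; "position": TCP position; "ee_rot": TCP orientation; "contact_force": force on the tool from outside, world axes, zero at the start; "moment": the same for the moment, N m; "grip_width": opening from 0.0 (shut) to 1.0 (fully open).
Only numpy, scipy, OpenCV 4.12 (cv2) and the standard library are available. Lean on these libraries where they do the work, as an engineer would, in place of code of your own. Each camera call takes 0.05 s, during which the arm holds its last target. There are 200 camera calls.

TASK

Slide the silver bandage tin along the ledge, without lifting it off, until its end is square against the black fence of the white keeper stand and centred under the arm. Then lower the stop rod gently by its blue knob until its foot just rests on the tin's lid, and only then swing the red clamp lever all the way round to locked, in line with the arm. Leave everything else on the ledge where it is.

Things in the scene. Friction and masses are not known exactly. Their poses are not given: they have to be found in the camera images.
- stand: White keeper stand, fixed. Origin on the ledge below the rod axis; its x runs from its open side (-x) to fence and column (+x), z up. Black rubber fence 90 mm wide, 34 high, face at x = +45 mm; behind it a column and foot plate 100 mm wide, to x = +140. A 32 mm wide arm at 115 to 145 mm height reaches to x = -18, ending in a clamp block (38 mm across) round the rod. Open below the arm.
- tin: Silver aluminium bandage tin, flat closed lid with a small red cross, 120 mm along its x, 60 along y, 36 high, about 0.2 kg, loose on the ledge. Origin at the centre of its underside; +x end roughly towards the stand's fence. Home (end against the fence, centred) its origin is at x = -15 mm, y = 0 in the stand's frame, with the rod's foot above the lid.
- stop_rod: Upright stop rod sliding through the clamp block, blue knob above, black rubber foot (24 mm across) below. Origin: centre of the foot's underside; starts 63 to 97 mm above the ledge, can go down to 19 mm, meets the 36 mm high lid on the way. About 4 N of push moves it (5 N friction less its weight); it stays where left. The lever does not stiffen it: it could still be pushed when locked.
- stop_knob (a point): Centre of the flat top of the blue round knob on the rod's upper end (36 mm across, top face about 30 mm); moves with the rod, always 143 mm above the foot's underside, so 179 mm above the ledge when the foot touches the lid.
- clamp_lever (a joint): Red clamp lever on top of the arm, turning about a vertical axis, in rad: 0 = open, pointing along the stand's +y; grows as it swings clockwise seen from above; 1.57 = locked, at its end stop, lying in line with the arm and pointing along the stand's +x. It turns at about 1 N at its end and stays where it is left.
- lever_post (a point): Top centre of the upright red post at the lever's free end: 12 mm across, standing 26 mm above the lever, 65 mm from the pivot, top 183 mm above the ledge.
- lever_pivot (a point): Pivot axis of the clamp lever, at the top of its hub (157 mm above the ledge; the arm's top is at 145 mm), at x = +50 mm, y = 0 in the stand's frame.
- dispenser: Bystander: white hard-plastic push dispenser, 62 mm across, 158 mm tall, spout at the top; loose, origin at the centre of its underside. Leave it where it is.
- vial: Bystander: frosted glass vial with a black cap, 40 mm across, 88 mm tall; loose, origin at the centre of its underside. Leave it where it is.
- roller: Bystander: pink silicone ice roller standing on its flat end, 58 mm across, 108 mm tall; loose, origin at the centre of its underside. Leave it where it is.
- tumbler: Bystander: white ceramic tumbler, 72 mm across, 95 mm tall; loose, origin at the centre of its underside. Leave it where it is.
- coaster: Bystander: round bamboo coaster lying flat, 96 mm across, 9 mm thick; loose, origin at the centre of its underside. Leave it where it is.
- nailbrush: Bystander: small wooden nail brush, 85 x 38 x 28 mm; loose, origin at the centre of its underside. Leave it where it is.
- soapdish: Bystander: blue ceramic soap dish with a pale bar of soap, 85 x 125 x 38 mm; loose, origin at the centre of its underside. Leave it where it is.
Not all that is in view belongs to the job. What is shaped like the stand but orange is not meant. Of the things that look like the tin, the smaller one is meant.

How it is judged:
By the outcome, as a careful person would: the job done as asked, in the order asked, and still so for the second after the job is handed in, with the robot touching nothing.
It also fails if it takes over 67 s, if anything falls off the work surface, if the arm or the gripper's body presses on something with over 40 N, if the wrist force passes 120 N, or if a joint passes its speed limit or range.

## Working session

There is one attempt and no reset: what is moved stays moved. The work goes in short steps, Python scripts to look and compute and a tool call to move; the robot and the scene stay as the last step left them, time stands still between calls to the robot, and variables do not carry over. Pictures are saved under pics/ and viewed, about 8 in all and at most 12, crops included, and the job is handed in when it is done.

Besides the shell and the picture viewer there is one more tool, called after "Request:" by a JSON object that holds its "fn" and its "kwargs". servo_tool: Moves the arm, as the interface text tells. Its arguments: {"type":"object","properties":{"steps":{"type":"array"},"grip":{"type":"number"}},"required":["steps"]}

```bash
ls; mkdir -p pics
python3 - <<'E'
from rig import manip, grab_frame, calibration, job
import cv2,numpy as np
for n in("scene","top"):
    p,d=grab_frame(n); np.savez(f"{n}0.npz",p=p,d=d); cv2.imwrite(f"pics/{n}0.png",p[:,:,::-1])
    c=calibration(n);print(n,c['fx'],c['cx'],c['cy'],np.round(c['extrinsics'],3).tolist())
print(manip.get_state(),manip.grasp_offset)
E
```

```text
pics
scene 380.5622695379085 277.1229192275866 207.36433475492635 [[-0.222, 0.975, -0.015, 141.559], [0.632, 0.133, -0.763, -211.558], [-0.742, -0.179, -0.646, 1715.395], [0.0, 0.0, 0.0, 1.0]]
top 445.76545677640894 268.9973064725636 207.84012068010378 [[0.021, -0.999, 0.025, -33.089], [-0.994, -0.024, -0.104, 539.404], [0.105, -0.023, -0.994, 1356.607], [0.0, 0.0, 0.0, 1.0]]
{'time_s': 0.1, 'q': array([-1.38768725,  0.60005127, -0.00256566,  1.60005742,  0.00178271,
        0.942875  , -0.07980607]), 'joint_velocities': array([ 1.24568788e-03, -2.87404390e-03,  3.38066763e-04, -1.68067246e-03,
        6.38087340e-04, -5.60409238e-05, -1.91485882e-04]), 'joint_torque': array([ 5.26396529e-03, -7.77994108e+01,  1.56992488e+00, -2.58619916e+01,
        1.26380110e-02,  5.54285652e-03, -3.10536109e-06]), 'position': array([186.12766782, 700.22012318, 197.39587235]), 'ee_rot': array([ 4.62991422e-04,  7.92728451e-01,  6.09574541e-01, -5.17497493e-04]), 'contact_force': array([-0.35613919,  0.09164771,  0.27122832]), 'moment': array([0.02873045, 0.02039092, 0.01943943]), 'grip_width': 1.0023543500607746} 18.700000000000003
```

View pics/scene0.png

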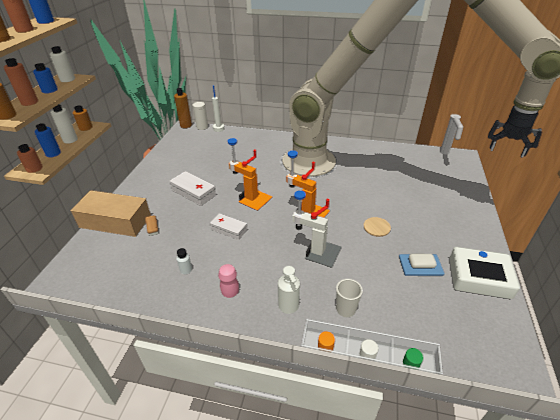

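View pics/top0.png

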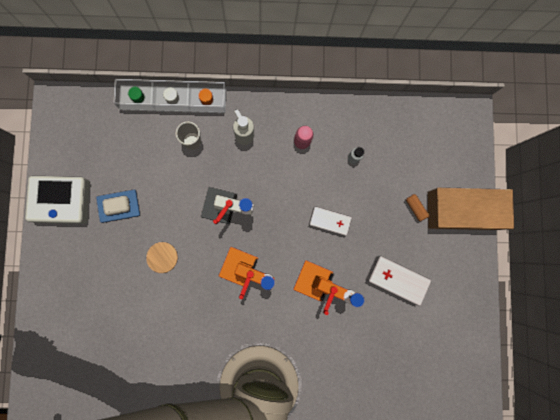

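```bash
cat > h.py <<'E'
import numpy as np,cv2
from rig import manip, grab_frame, calibration, job
def world(n,d):
    c=calibration(n);v,u=np.mgrid[:420,:560];E=c['extrinsics']
    P=np.stack([(u-c['cx'])/c['fx']*d,(v-c['cy'])/c['fy']*d,d],-1)
    return (P-E[:3,3])@E[:3,:3]
def ray(n,u,v,z):
    c=calibration(n);E=np.array(c['extrinsics']);R=E[:3,:3];o=-R.T@E[:3,3]
    r=R.T@np.array([(u-c['cx'])/c['fx'],(v-c['cy'])/c['fy'],1]);return o+r*(z-o[2])/r[2]
def proj(n,P):
    c=calibration(n);E=np.array(c['extrinsics']);q=E[:3,:3]@np.array(P)+E[:3,3]
    return q[0]/q[2]*c['fx']+c['cx'],q[1]/q[2]*c['fy']+c['cy']
def rect(W,m):
    r=cv2.minAreaRect(W[m][:,:2].astype(np.float32));return r
def tin(p,W,box):
    x0,x1,y0,y1=box
    m=(W[...,2]>24)&(W[...,2]<46)&(W[...,0]>x0)&(W[...,0]<x1)&(W[...,1]>y0)&(W[...,1]<y1)
    return m
E
cat > a.py <<'E'
from h import *
for n in("top","scene"):
    f=np.load(n+"0.npz");p,d=f['p'],f['d'];W=world(n,d);print(n)
    h=cv2.cvtColor(p,cv2.COLOR_RGB2HSV)
    H,S,V=[h[...,i].astype(int) for i in range(3)]
    for nm,m in dict(blue=(abs(H-113)<12)&(S>150)&(V>80)&(W[...,2]>120),red=((H<8)|(H>172))&(S>150)&(V>80)&(W[...,2]>20),orange=(H>8)&(H<20)&(S>200)).items():
        k,l,s,c=cv2.connectedComponentsWithStats(m.astype(np.uint8))
        for i in range(1,k):
            if s[i,4]>8: print(nm,s[i].tolist(),c[i].round(1),np.median(W[l==i],0).round(),W[l==i][:,2].max().round())
f=np.load("top0.npz");p,d=f['p'],f['d'];W=world("top",d)
m=np.zeros((420,560),bool);m[203:242,305:357]=1;m&=(W[...,2]>26)&(W[...,2]<46)
print("tin",rect(W,m),m.sum(),np.median(W[m][:,2]))
m=np.zeros((420,560),bool);m[180:230,195:262]=1
a=m&(W[...,2]>128)&(W[...,2]<152);print("arm",rect(W,a),a.sum())
b=m&(W[...,2]<20)&(p.max(-1)<70);print("foot",rect(W,b),b.sum(),np.median(W[b][:,2]))
crop=cv2.resize(p[165:255,190:370],None,fx=4.4,fy=4.4,interpolation=cv2.INTER_CUBIC);cv2.imwrite("pics/c.png",crop[:,:,::-1])
E
python3 a.py
```

```text
top
blue [240, 199, 12, 12, 118] [245.4 204.4] [528.  47. 226.] 231.0
blue [261, 277, 13, 12, 125] [267.2 282.5] [323. -15. 240.] 245.0
blue [350, 294, 14, 13, 131] [356.7 299.7] [ 284. -248.  240.] 1406.0
red [213, 200, 19, 24, 123] [222.7 211.2] [514. 111. 159.] 189.0
red [338, 221, 5, 6, 13] [339.8 223.4] [ 497. -241.   37.] 41.0
red [239, 271, 15, 28, 124] [246. 283.] [319.  41. 158.] 1406.0
red [383, 270, 9, 9, 33] [387.1 274.4] [ 345. -382.   53.] 61.0
red [324, 287, 14, 28, 128] [329.8 299.1] [ 280. -191.  159.] 1406.0
orange [199, 90, 13, 14, 142] [205.5  96.7] [882. 187.  49.] 1406.0
orange [220, 248, 44, 38, 919] [239.1 267.2] [355.  67.  10.] 1406.0
orange [294, 261, 53, 40, 1042] [315.9 281.8] [ 316. -163.   11.] 1406.0
scene
blue [29, 0, 23, 23, 359] [40.7 10.7] [   45. -1080.   586.] 948.0
blue [33, 68, 24, 25, 351] [45.  80.5] [  163. -1079.   351.] 391.0
blue [35, 127, 20, 20, 234] [ 45.  136.8] [  282. -1078.   156.] 182.0
blue [228, 138, 9, 7, 47] [231.9 141.2] [ 292. -245.  238.] 242.0
blue [288, 151, 9, 7, 52] [292.2 153.8] [332. -12. 238.] 242.0
blue [294, 191, 1
[... 858 characters left out ...]
orange [180, 122, 11, 6, 23] [185.  125.2] [-172. -669.   13.] 33.0
orange [234, 162, 38, 48, 755] [251.2 187.7] [ 327. -169.   50.] 948.0
orange [293, 175, 30, 38, 506] [307.3 193.8] [362.  53. 105.] 948.0
orange [317, 210, 12, 7, 45] [323.3 213. ] [359. 117.   7.] 948.0
orange [318, 332, 16, 18, 227] [325.9 340.2] [897. 190.  48.] 54.0
tin ((505.0762634277344, -209.62982177734375), (120.43597412109375, 60.5251350402832), 75.4463119506836) 753 35.968416301440364
arm ((523.953125, 87.5657730102539), (111.20742797851562, 56.993892669677734), 77.1626205444336) 296
foot ((498.72259521484375, 101.63821411132812), (117.56520080566406, 130.19540405273438), 35.55930709838867) 331 0.4524484823684408
```

View pics/c.png

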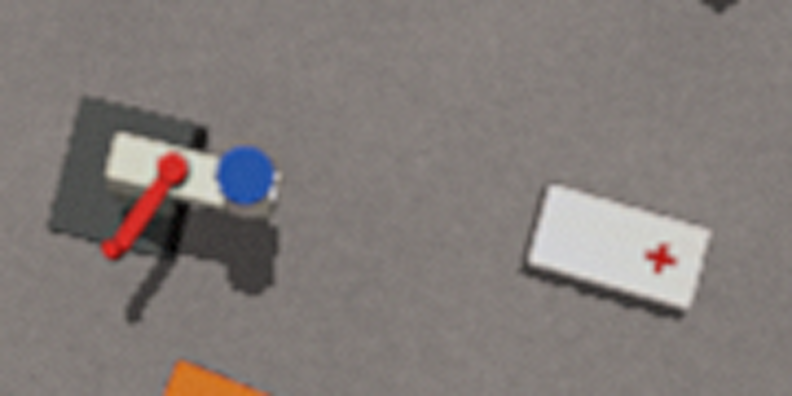

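```bash
cat > b.py <<'E'
from h import *
C=lambda x,y:((x+.5)/4.4-.5+190,(y+.5)/4.4-.5+165)
def tri(pt,ps):
    # closest point of two rays
    A=[];b=[]
    for n,(u,v) in (("top",pt),("scene",ps)):
        o=ray(n,u,v,300);q=ray(n,u,v,0);r=(o-q)/np.linalg.norm(o-q);M=np.eye(3)-np.outer(r,r);A.append(M);b.append(M@q)
    return np.linalg.lstsq(np.vstack(A),np.hstack(b),rcond=None)[0]
print("knob tri",tri(C(245,175),(299.2,193.5)).round(1))
f=np.load("top0.npz");p,d=f['p'],f['d'];W=world("top",d);h=cv2.cvtColor(p,cv2.COLOR_RGB2HSV)
b=np.zeros((420,560),bool);b[195:215,235:256]=1;b&=(abs(h[...,0].astype(int)-113)<12)&(h[...,1]>150);z=W[b][:,2];print("knob z",np.percentile(z,[10,50,75,90]).round(1))
for z in (218,224,230): print("knob",z,ray("top",*C(245,175),z).round(1))
piv=ray("top",*C(172,167),157);post=ray("top",*C(112,250),183);print("piv",piv.round(1),"post",post.round(1),np.hypot(*(post-piv)[:2]),np.degrees(np.arctan2(*(post-piv)[1::-1])))
for z in (0,8): 
    L=[ray("top",*C(*q),z)[:2] for q in ((82,97),(205,128),(50,230))];print("foot",z,np.round(L,1).tolist())
    print(np.degrees(np.arctan2(*(L[0]-L[1])[::-1])),np.linalg.norm(L[0]-L[1]),np.degrees(np.arctan2(*(L[2]-L[0])[::-1])),np.linalg.norm(L[2]-L[0]))
L=[ray("top",*C(*q),145)[:2] for q in ((120,133),(218,155),(105,182))];print("arm",np.round(L,1).tolist(),np.degrees(np.arctan2(*(L[0]-L[1])[::-1])))
L=np.array([ray("top",*C(*q),36)[:2] for q in ((551,185),(711,230),(688,311),(527,263))]);print("tin",L.round(1).tolist(),L.mean(0),np.degrees(np.arctan2(*(L[0]-L[1])[::-1])),np.degrees(np.arctan2(*(L[3]-L[2])[::-1])))
# stand-ish points by height
m=np.zeros((420,560),bool);m[180:230,195:262]=1
for lo,hi in((3,20),(20,40),(139,151)):
    a=m&(W[...,2]>lo)&(W[...,2]<hi)&(h[...,1]<90);print(lo,hi,a.sum(),rect(W,a),np.median(W[a],0).round(1))
for n,pos in(("post",post),):print(proj("scene",pos))
print(proj("scene",piv))
E
python3 b.py
```

```text
knob tri [527.1  47.6 223.6]
knob z [222.1 225.6 226.9 228.6]
knob 218 [527.8  47.3 218. ]
knob 224 [527.2  47.1 224. ]
knob 230 [526.5  46.9 230. ]
piv [538.7  95.9 157. ] post [482.7 129.8 183. ] 65.43388722186704 148.7580957763076
foot 0 [[606.0, 172.9], [585.7, 83.6], [509.2, 192.4]]
77.15252106737928 91.58575255279406 168.65374044194562 98.75752075353559
foot 8 [[604.8, 172.0], [584.6, 83.2], [508.5, 191.3]]
77.15252106737931 91.06456882253131 168.65374044194562 98.19552490130788
arm [[561.4, 130.9], [548.6, 67.3], [529.3, 139.5]] 78.65530458715473
tin [[546.3, -162.7], [517.2, -276.0], [459.8, -259.9], [490.9, -146.4]] [ 503.5610768  -211.26111698] 75.5746983652023 74.68639369909283
3 20 797 ((550.6223754882812, 108.49364471435547), (156.0687713623047, 208.8037109375), 1.369126796722412) [552.9 150.8   6.3]
20 40 46 ((542.1964721679688, 110.9263916015625), (37.87583541870117, 89.67314910888672), 77.69930267333984) [521. 102.  33.]
139 151 264 ((536.0454711914062, 84.85262298583984), (111.14106750488281, 32.84001159667969), 75.82273864746094) [537.7  91.7 144.4]
(np.float64(326.60039061230896), np.float64(198.3356539115641))
(np.float64(313.01750617155983), np.float64(214.31583611101146))
```

Request:
{"fn": "servo_tool", "kwargs": {"steps": [[0, 0, -0.06, 0], [0, 0, -0.12, 0.18], [-0.033, 0.05, -0.13, 0.36], [-0.066, 0.1, -0.13, 0.54], [-0.099, 0.15, -0.13, 0.72]], "grip": -1}}

```text
time_s: 0.72
position: [306.7, 564.5, 327.5]
ee_rot: [0.001, 0.957, 0.289, -0.0]
contact_force: [0.7, 1.3, -0.2]
grip_width: 1.002
```

```bash
cat > t.py <<'E'
import sys
from h import *
# usage: t.py X Y Z jawangle_deg -> tool shift(mm) and spin from present pose
def ang(s):
    w,x,y,z=s['ee_rot'];return np.degrees(np.arctan2(2*(x*y+w*z),1-2*(y*y+z*z)))
if __name__=="__main__":
    s=manip.get_state();p=s['position'];a=ang(s);t=np.radians(a)
    print("t",s['time_s'],"p",p.round(1),"ang",a.round(2),"F",s['contact_force'].round(1),"w",round(s['grip_width'],3),"q",s['q'].round(2))
    v=list(map(float,sys.argv[1:]))
    for i in range(0,len(v),4):
        d=np.array(v[i:i+3])-p
        sp=(a-v[i+3]+180)%360-180
        print("shift",round(d[0]*np.cos(t)+d[1]*np.sin(t),1),round(d[0]*np.sin(t)-d[1]*np.cos(t),1),round(-d[2],1),"spin",np.radians(sp).round(3))
E
python3 t.py 540 300 330 -14.8 530 0 330 -14.8
```

```text
t 0.725 p [306.7 564.5 327.5] ang 33.54 F [ 0.7  1.3 -0.2] w 1.002 q [-1.31  0.39  0.21  1.65 -0.09  1.11 -0.49]
shift 48.3 349.4 -2.5 spin 0.844
shift -125.8 593.9 -2.5 spin 0.844
```

Request:
{"fn": "servo_tool", "kwargs": {"steps": [[0.008, 0.058, 0, 0.169], [0.016, 0.116, 0, 0.338], [0.024, 0.174, 0, 0.507], [0.032, 0.232, 0, 0.676], [0.04, 0.29, 0, 0.845]]}}

```text
time_s: 1.35
position: [501.0, 343.4, 327.7]
ee_rot: [0.001, 0.991, -0.132, -0.0]
contact_force: [0.5, 0.2, -0.6]
grip_width: 0.999
```

Request:
{"fn": "servo_tool", "kwargs": {"steps": [[0.017, 0.058, 0, 0], [0.035, 0.116, 0, 0], [0.052, 0.175, 0, 0], [0.07, 0.233, 0, 0], [0.087, 0.291, 0, 0]]}}

```text
time_s: 1.98
position: [508.4, 37.8, 328.1]
ee_rot: [0.001, 0.991, -0.132, -0.0]
contact_force: [1.0, 0.5, -0.1]
grip_width: 1.006
```

```bash
python3 t.py 493 -254 100 -14.8 493 -254 20 -14.8
```

```text
t 1.975 p [508.4  37.8 328.1] ang -15.17 F [ 1.   0.5 -0.1] w 1.006 q [-0.65  0.22  0.58  1.94 -0.14  1.02 -0.27]
shift 61.5 285.7 228.1 spin -0.006
shift 61.5 285.7 308.1 spin -0.006
```

Request:
{"fn": "servo_tool", "kwargs": {"steps": [[0.0123, 0.057, 0.02, -0.006], [0.0246, 0.114, 0.04, -0.006], [0.037, 0.171, 0.06, -0.006], [0.049, 0.228, 0.08, -0.006], [0.0615, 0.2857, 0.1, -0.006]]}}

```text
time_s: 2.6
position: [492.8, -255.6, 227.7]
ee_rot: [0.0, 0.992, -0.129, -0.0]
contact_force: [0.5, 1.6, 0.6]
grip_width: 1.002
```

Request:
{"fn": "servo_tool", "kwargs": {"steps": [[0, 0, 0.05, 0], [0, 0, 0.1, 0], [0, 0, 0.14, 0], [0, 0, 0.15, 0], [0, 0, 0.15, 0]]}}

```text
time_s: 3.22
position: [492.6, -255.9, 77.8]
ee_rot: [0.0, 0.992, -0.129, -0.0]
contact_force: [0.5, 0.5, 0.0]
grip_width: 1.0
```

```bash
cat > s.py <<'E'
import sys
from h import *
n=sys.argv[1]
for c in sys.argv[2:]:
    p,d=grab_frame(c);np.savez(f"{c}{n}.npz",p=p,d=d);cv2.imwrite(f"pics/{c}{n}.png",p[:,:,::-1])
E
python3 t.py 493 -254 4 -14.8; python3 s.py 1 scene top
python3 - <<'E'
import cv2,numpy as np
a=cv2.imread('pics/scene1.png')[100:310,100:380];b=cv2.imread('pics/top1.png')[140:350,180:460]
cv2.imwrite('pics/m1.png',np.vstack([cv2.resize(np.hstack([a,b]),(800,300))]))
E
```

```text
t 3.225 p [ 492.6 -255.9   77.8] ang -14.8 F [0.5 0.5 0. ] w 1.0 q [ 0.09  0.61  0.43  2.11 -0.49  0.52  0.62]
shift -0.1 -2.0 73.8 spin 0.0
```

View pics/m1.png

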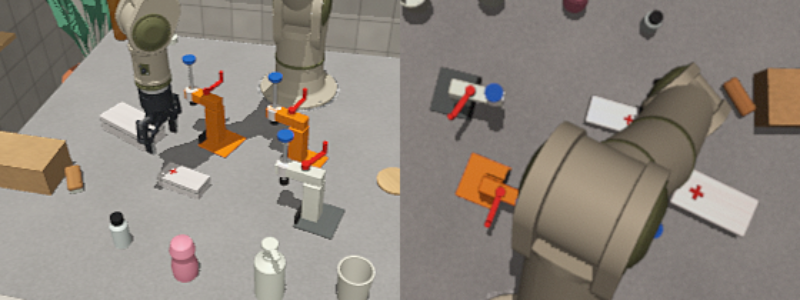

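Run:
```python
from h import *
for P in ((493,-256,78),(493,-256,20),(504,-210,36)):
    u,v=proj("scene",P);print(P,u,v,(u-100)*1.4286,(v-100)*1.4286)
```

```text
(493, -256, 78) 215.2085194527072 209.21935618933998 164.58689089013754 156.0307722520911
(493, -256, 20) 217.1195400143512 221.35759095817588 167.31697486450213 173.37145444285008
(504, -210, 36) 227.7716653381152 221.87199828184407 182.53460110203142 174.10633674544246
```

Request:
{"fn": "servo_tool", "kwargs": {"steps": [[0, 0, 0.03, 0], [0, 0, 0.055, 0], [0, 0, 0.07, 0], [0, 0, 0.074, 0]]}}

```text
time_s: 3.82
position: [493.9, -256.4, 5.2]
ee_rot: [0.001, 0.992, -0.129, 0.001]
contact_force: [0.3, -0.7, 0.2]
grip_width: 1.001
```

Request:
{"fn": "servo_tool", "kwargs": {"steps": [[0, 0, 0, 0], [0, 0, 0, 0], [0, 0, 0, 0], [0, 0, 0, 0], [0, 0, 0, 0]], "grip": 1}}

```text
time_s: 4.45
position: [493.9, -256.3, 5.3]
ee_rot: [0.001, 0.992, -0.129, 0.001]
contact_force: [0.7, -0.2, 0.5]
grip_width: 0.002
```

```bash
python3 t.py 493 -254 4 -14.8; python3 s.py 2 scene
python3 - <<'E'
from h import *
f=np.load("scene2.npz");W=world("scene",f['d']);p=f['p']
a=cv2.imread('pics/scene2.png')[170:270,150:290];cv2.imwrite('pics/m2.png',cv2.resize(a,(700,500),interpolation=cv2.INTER_CUBIC))
E
```

```text
t 4.45 p [ 493.9 -256.3    5.3] ang -14.78 F [ 0.7 -0.2  0.5] w 0.002 q [ 0.17  0.71  0.3   2.14 -0.58  0.36  0.69]
shift -1.4 -2.0 1.3 spin 0.0
```

View pics/m2.png

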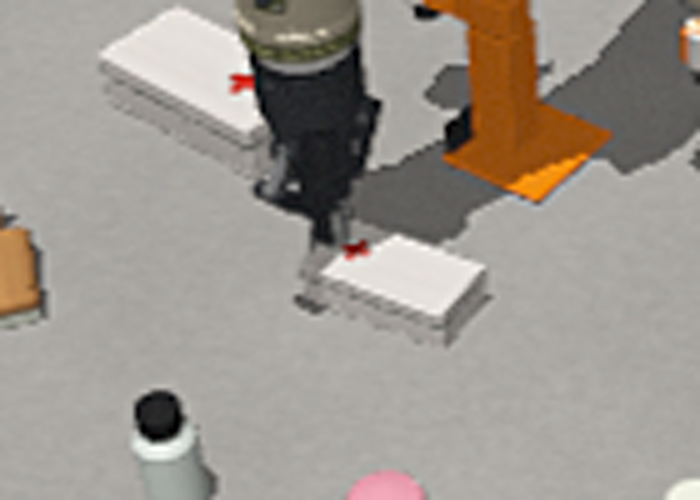

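```bash
python3 s.py 3 scene top
python3 - <<'E'
from h import *
for n in("scene0","scene3"):
    f=np.load(n+".npz");W=world("scene",f['d']);p=f['p']
    m=(W[...,2]>31)&(W[...,2]<42)&(abs(W[...,0]-505)<70)&(W[...,1]>-300)&(W[...,1]<-100)&(p.min(-1)>120)
    print(n,m.sum(),rect(W,m))
    h=cv2.cvtColor(p,cv2.COLOR_RGB2HSV);r=((h[...,0]<8)|(h[...,0]>172))&(h[...,1]>130)&(abs(W[...,2]-36)<9)&(abs(W[...,0]-505)<70)
    print("cross",W[r].mean(0),r.sum())
    g=(W[...,2]<100)&(W[...,2]>5)&(abs(W[...,0]-494)<60)&(abs(W[...,1]+256)<60)&(p.max(-1)<80)
    if g.sum(): print("dark",W[g].mean(0),W[g].min(0),W[g].max(0))
E
```

```text
scene0 375 ((507.18939208984375, -208.40728759765625), (119.04834747314453, 63.63684844970703), 73.6007308959961)
cross [ 497.6787007  -238.81688953   36.70198228] 9
scene3 341 ((506.8551025390625, -208.23374938964844), (119.21263122558594, 62.87199783325195), 75.68985748291016)
cross [ 495.79810657 -239.69016953   34.87677837] 9
dark [ 502.39303642 -250.04624665   81.67502443] [ 469.84618521 -268.59392625   45.55284264] [ 528.38162923 -234.49406521   99.42983813]
```

Run:
```python
import cv2,numpy as np
from h import proj
a=cv2.imread('pics/scene3.png')[180:245,195:255];b=cv2.imread('pics/top3.png')[190:255,310:370]
cv2.imwrite('pics/m3.png',np.hstack([cv2.resize(x,(400,433),interpolation=cv2.INTER_CUBIC) for x in(a,b)]))
d=np.load('scene3.npz')['d'];print(d[205:240:2,205:235:2].astype(int))
for P in((494,-256,5),(494,-256,24),(494+29,-256-8,20),(494-29,-256+8,20)): print(proj("scene",P))
```

```text
[[1273 1277 1319 1302 1300 1298 1311 1333 1345 1487 1477 1482 1484 1486
  1488]
 [1268 1285 1285 1327 1317 1312 1326 1334 1474 1474 1477 1478 1477 1479
  1474]
 [1267 1269 1284 1324 1325 1320 1329 1340 1469 1465 1464 1467 1465 1462
  1468]
 [1460 1273 1284 1295 1308 1332 1330 1351 1460 1459 1457 1456 1458 1457
  1452]
 [1445 1449 1454 1299 1317 1336 1342 1353 1451 1454 1448 1450 1453 1448
  1447]
 [1438 1443 1442 1440 1346 1337 1353 1358 1383 1383 1390 1438 1443 1442
  1440]
 [1434 1432 1430 1428 1353 1349 1353 1358 1379 1373 1379 1374 1373 1435
  1428]
 [1418 1421 1424 1422 1370 1371 1362 1365 1370 1375 1372 1367 1370 1368
  1368]
 [1418 1418 1410 1414 1364 1360 1364 1361 1362 1363 1363 1363 1360 1361
  1361]
 [1412 1408 1411 1356 1358 1354 1355 1356 1349 1356 1354 1352 1351 1348
  1356]
 [1402 1402 1398 1365 1358 1349 1344 1349 1345 1349 1345 1343 1340 1340
  1346]
 [1387 1380 1388 1372 1365 1356 1353 1347 1338 1338 1340 1339 1335 1335
  1336]
 [1381 1386 1385 1380 1373 1363 1360 1358 1349 1344 1340 1331 1330 1329
  1331]
 [1375 1373 1373 1370 1375 1371 1367 1361 1360 1348 1343 1340 1328 1324
  1321]
 [1366 1370 1368 1368 1365 1365 1363 1370 1362 1356 1353 1344 1337 1333
  1325]
 [1361 1359 1360 1359 1362 1357 1360 1361 1357 1355 1356 1353 1344 1341
  1332]
 [1346 1352 1353 1349 1351 1353 1354 1356 1352 1347 1355 1355 1348 1344
  1339]
 [1342 1338 1334 1347 1339 1342 1340 1343 1339 1337 1343 1342 1346 1343
  1343]]
(np.float64(217.50443028794712), np.float64(224.57247214759363))
(np.float64(216.89732430405707), np.float64(220.72316783233924))
(np.float64(212.1563071035352), np.float64(226.5754514212401))
(np.float64(221.75616027208855), np.float64(216.64737711622172))
```

View pics/m3.png

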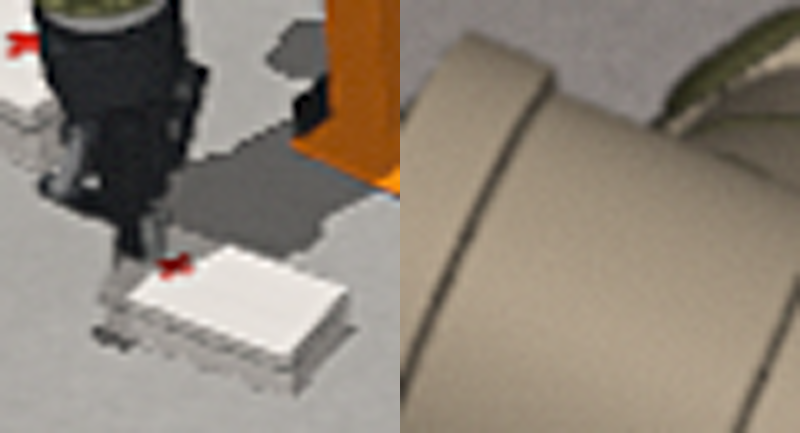

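Run:
```python
from h import *
np.set_printoptions(linewidth=200,suppress=True)
f=np.load('scene3.npz');W=world("scene",f['d'])
for i,n in enumerate("xyz"): print(n);print(W[200:232:2,203:229:2,i].astype(int))
```

```text
x
[[ 386  530  527  534  521  516  516  505  492  351  465  346  341]
 [1438  529  535  534  524  514  517  505  493  484  468  360  354]
 [ 390  539  535  527  524  515 1438  505  490  473  371  368  365]
 [ 542  542  538  504  505  509  515  505  486  384  383  381  381]
 [ 552  553  550  541  503  499  512  500  488  397  390  393  392]
 [ 541  553  550  542  530  515  510  506  491  406  401  403  401]
 [ 435  427  427  543  535  522  507  504  492  415  415  414  412]
 [ 443  443  440  442  435  525  508  503  491  463  423  425  427]
 [ 453  453  451  449  447  503  509  502  498  481  477  477  476]
 [ 464  462  463  459  458  455  507  503  495  491  483  491  484]
 [ 472  472  471  471  470  501  497  503  500  494  495  497  496]
 [ 485  483  481  483  513  514  512  511  509  510  504  507  501]
 [ 491  496  492  491  524  520  521  524  519  517  515  515  515]
 [ 504  503  501  503  516  520  522  527  526  530  527  527  522]
 [ 516  516  512  511  520  521  524  526  529  531  531  535  535]
 [ 525  524  524  523  522  518  524  525  525  529  534  535  535]]
y
[[-352 
[... 1264 characters left out ...]
99 101 106 112 105  90   0   0   0   0]
 [130 132 130 124  90  87 101  92  82   0  -3   0   0]
 [110 123 122 116 105  93  90  88  75  -1  -4  -1  -2]
 [  1  -3  -2 108 101  91  78  76  67  -3  -1  -1  -1]
 [  0   0   0   2  -2  84  69  65  55  31  -4  -1   2]
 [ -1   0   0   0   0  53  61  55  53  38  35  37  37]
 [ -1  -2   0  -1   0  -2  49  47  40  37  31  40  35]
 [ -3  -2  -2   0   0  31  29  37  35  31  33  37  37]
 [ -1  -1  -2   1  32  35  34  35  34  36  32  37  31]
 [ -5   0  -1  -1  33  30  33  38  33  33  33  34  36]
 [ -3  -2  -2   0  15  20  24  30  31  36  35  36  33]
 [  0   0  -2  -1   8  12  16  19  24  27  29  35  37]
 [ -2  -1   0   0   0  -1   6   8  10  15  22  25  26]]
```

Run:
```python
from h import *
for k,pos in(("0",(186,700,198)),("1",(492.6,-255.9,77.8)),("3",(494,-256.3,5.3))):
    f=np.load(f'scene{k}.npz');W=world("scene",f['d']);p=f['p']
    m=(np.hypot(W[...,0]-pos[0],W[...,1]-pos[1])<75)&(W[...,2]>pos[2]-15)&(W[...,2]<pos[2]+200)&(W[...,2]>42)
    Q=W[m];o=np.argsort(Q[:,2])
    for lo in range(int(pos[2])-15,int(pos[2])+150,12):
        s=Q[(Q[:,2]>=lo)&(Q[:,2]<lo+12)]
        if len(s)>2: print(k,lo-int(pos[2]),len(s),np.percentile(s[:,0],[5,95]).round(),np.percentile(s[:,1],[5,95]).round())
print(proj("scene",(186,700,198)))
```

```text
0 45 25 [179. 209.] [649. 753.]
0 57 33 [177. 209.] [647. 752.]
0 69 34 [178. 211.] [647. 753.]
0 81 48 [177. 212.] [642. 761.]
0 93 113 [164. 216.] [631. 764.]
0 105 145 [166. 216.] [634. 763.]
0 117 111 [178. 214.] [635. 763.]
0 129 179 [178. 213.] [638. 757.]
0 141 153 [169. 211.] [639. 761.]
1 45 22 [447. 546.] [-266. -233.]
1 57 39 [447. 548.] [-272. -233.]
1 69 34 [446. 550.] [-272. -233.]
1 81 23 [444. 547.] [-261. -231.]
1 93 81 [426. 566.] [-280. -226.]
1 105 78 [431. 563.] [-280. -226.]
1 117 90 [436. 563.] [-279. -228.]
1 129 87 [436. 560.] [-278. -229.]
1 141 99 [438. 561.] [-280. -229.]
3 33 10 [494. 508.] [-258. -243.]
3 45 20 [491. 510.] [-263. -244.]
3 57 17 [490. 509.] [-260. -244.]
3 69 14 [480. 523.] [-252. -239.]
3 81 48 [467. 528.] [-266. -235.]
3 93 45 [454. 536.] [-268. -234.]
3 105 50 [450. 545.] [-259. -230.]
3 117 85 [444. 554.] [-276. -231.]
3 129 58 [486. 542.] [-270. -234.]
3 141 31 [507. 537.] [-271. -248.]
(np.float64(501.20366792410186), np.float64(163.63536219773056))
```

Request:
{"fn": "servo_tool", "kwargs": {"steps": [[0, 0, -0.03, 0], [0, 0, -0.055, 0]]}}

```text
time_s: 4.85
position: [493.5, -256.4, 60.7]
ee_rot: [0.001, 0.992, -0.129, 0.001]
contact_force: [0.6, 0.3, -0.1]
grip_width: 0.001
```

Request:
{"fn": "servo_tool", "kwargs": {"steps": [[0, -0.001, 0, 0], [0, -0.001, 0, 0], [0, -0.001, 0, 0], [0, -0.001, 0, 0], [0, -0.001, 0, 0]], "grip": -1}}

```text
time_s: 5.48
position: [493.5, -255.4, 60.4]
ee_rot: [0.001, 0.992, -0.129, 0.0]
contact_force: [-0.2, -0.1, 0.5]
grip_width: 0.995
```

Request:
{"fn": "servo_tool", "kwargs": {"steps": [[0, 0, 0.03, 0], [0, 0, 0.055, 0], [0, 0, 0.065, 0], [0, 0, 0.075, 0], [0, 0, 0.08, 0]]}}

```text
time_s: 6.1
position: [493.7, -255.6, -19.8]
ee_rot: [0.001, 0.992, -0.129, 0.0]
contact_force: [-0.4, -0.2, 0.1]
grip_width: 1.004
```

```bash
python3 t.py 493 -254 -36 -14.8
```

```text
t 6.1 p [ 493.7 -255.6  -19.8] ang -14.81 F [-0.4 -0.2  0.1] w 1.004 q [ 0.2   0.75  0.26  2.15 -0.6   0.31  0.72]
shift -1.1 -1.4 16.2 spin -0.0
```

Request:
{"fn": "servo_tool", "kwargs": {"steps": [[0, 0, 0.008, 0], [0, 0, 0.014, 0], [0, 0, 0.014, 0]]}}

```text
time_s: 6.48
position: [493.5, -255.6, -34.1]
ee_rot: [0.001, 0.992, -0.129, 0.0]
contact_force: [-0.1, -0.7, 0.2]
grip_width: 1.002
```

Request:
{"fn": "servo_tool", "kwargs": {"steps": [[0, 0, 0, 0], [0, 0, 0, 0], [0, 0, 0, 0], [0, 0, 0, 0], [0, 0, 0, 0]], "grip": 1}}

```text
time_s: 7.1
position: [493.5, -255.6, -33.7]
ee_rot: [0.001, 0.992, -0.129, 0.0]
contact_force: [-0.4, 0.7, 6.4]
grip_width: 0.7
```

```bash
python3 s.py 4 scene; python3 t.py 493 -254 -36 -14.8
python3 - <<'E'
from h import *
for n in("scene0","scene4"):
    f=np.load(n+".npz");W=world("scene",f['d']);p=f['p']
    m=(W[...,2]>31)&(W[...,2]<42)&(abs(W[...,0]-505)<70)&(W[...,1]>-300)&(W[...,1]<-100)&(p.min(-1)>120)
    print(n,m.sum(),rect(W,m))
f=np.load('scene4.npz');W=world("scene",f['d']);pos=(493.5,-255.5,0)
m=(np.hypot(W[...,0]-pos[0],W[...,1]-pos[1])<65)&(f['p'].max(-1)<90)&(W[...,2]<100)
Q=W[m]
for lo in range(-6,100,8):
    s=Q[(Q[:,2]>=lo)&(Q[:,2]<lo+8)]
    if len(s)>1: print(lo,len(s),np.percentile(s[:,0],[5,95]).round(),np.percentile(s[:,1],[5,95]).round())
E
```

```text
t 7.15 p [ 493.6 -255.6  -33.7] ang -14.81 F [-1.6  0.2  5.9] w 0.693 q [ 0.22  0.77  0.23  2.15 -0.62  0.28  0.73]
shift -1.0 -1.5 2.3 spin -0.0
scene0 375 ((507.18939208984375, -208.40728759765625), (119.04834747314453, 63.63684844970703), 73.6007308959961)
scene4 338 ((507.13800048828125, -207.96878051757812), (118.22039031982422, 63.24229049682617), 76.65294647216797)
-6 6 [433. 528.] [-292. -232.]
10 8 [531. 535.] [-269. -258.]
18 3 [531. 533.] [-271. -259.]
26 9 [460. 538.] [-265. -236.]
34 16 [460. 537.] [-260. -235.]
42 12 [458. 536.] [-255. -232.]
50 29 [442. 554.] [-271. -229.]
58 32 [439. 553.] [-277. -230.]
66 37 [443. 554.] [-272. -229.]
74 32 [442. 554.] [-275. -230.]
82 33 [441. 555.] [-266. -230.]
90 31 [444. 554.] [-260. -231.]
98 9 [442. 526.] [-253. -229.]
```

Request:
{"fn": "servo_tool", "kwargs": {"steps": [[-0.004, -0.023, 0, -0.003], [-0.0085, -0.0455, 0, -0.006], [-0.0127, -0.068, 0, -0.009], [-0.017, -0.091, 0, -0.012], [-0.0212, -0.1137, 0, -0.015]]}}

```text
time_s: 7.78
position: [502.3, -138.8, -33.7]
ee_rot: [0.001, 0.993, -0.121, 0.001]
contact_force: [0.1, -2.4, 2.5]
grip_width: 0.693
```

```bash
python3 t.py 510.6 -24.9 -33.9 -13
```

```text
t 7.775 p [ 502.3 -138.8  -33.7] ang -13.9 F [ 0.1 -2.4  2.5] w 0.693 q [ 0.02  0.76  0.21  2.23 -0.7   0.22  0.61]
shift -19.3 -112.6 0.2 spin -0.016
```

Request:
{"fn": "servo_tool", "kwargs": {"steps": [[-0.004, -0.023, 0, -0.003], [-0.008, -0.046, 0, -0.006], [-0.012, -0.069, 0, -0.01], [-0.0162, -0.093, 0, -0.013], [-0.0193, -0.1126, 0, -0.016]]}}

```text
time_s: 8.4
position: [510.3, -23.3, -33.7]
ee_rot: [0.001, 0.994, -0.112, 0.001]
contact_force: [-0.2, -4.4, 4.4]
grip_width: 0.694
```

```bash
python3 t.py 510.6 -24.9 -33.9 -13; python3 s.py 5 scene top;python3 - <<'E'
import cv2,numpy as np
a=cv2.imread('pics/scene5.png')[170:270,240:360];b=cv2.imread('pics/top5.png')[170:270,190:310]
cv2.imwrite('pics/m5.png',np.hstack([cv2.resize(x,(400,333),interpolation=cv2.INTER_CUBIC) for x in(a,b)]))
E
```

```text
t 8.4 p [510.3 -23.3 -33.7] ang -12.91 F [-0.2 -4.4  4.4] w 0.694 q [-0.21  0.75  0.21  2.25 -0.77  0.21  0.48]
shift 0.6 1.5 0.2 spin 0.002
```

View pics/m5.png

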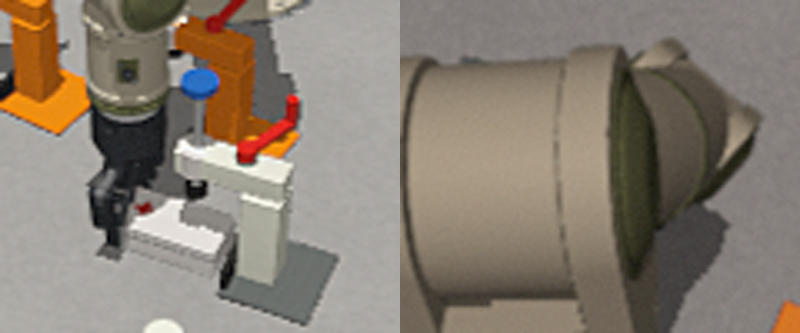

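Request:
{"fn": "servo_tool", "kwargs": {"steps": [[0, 0, 0, 0], [0, 0, 0, 0], [0, 0, 0, 0], [0, 0, 0, 0]], "grip": -1}}

```text
time_s: 9.0
position: [510.4, -21.3, -33.7]
ee_rot: [0.0, 0.994, -0.111, 0.0]
contact_force: [0.4, 0.7, -0.1]
grip_width: 1.001
```

Request:
{"fn": "servo_tool", "kwargs": {"steps": [[0, 0, -0.03, 0], [0, 0, -0.055, 0], [0, 0.02, -0.055, 0], [0, 0.042, -0.055, 0], [0, 0.042, -0.055, 0]], "grip": -1}}

```text
time_s: 9.62
position: [500.7, -63.9, 21.5]
ee_rot: [0.0, 0.994, -0.113, 0.0]
contact_force: [-0.1, 0.8, -0.4]
grip_width: 0.997
```

```bash
python3 t.py 510.6 -24.9 -33.9 -13; python3 s.py 6 scene;cat > m.py <<'E'
import sys
from h import *
# tin lid (scene view) in the world: fit edges near (x 455..590, y -110..100)
f=np.load(sys.argv[1]);W=world("scene",f['d']);p=f['p']
m=(abs(W[...,2]-36)<6)&(abs(W[...,0]-520)<60)&(W[...,1]>-100)&(W[...,1]<98)&(p.min(-1)>60)
r=rect(W,m);print("lid",m.sum(),r,np.median(W[m][:,2]))
m2=(p.max(-1)<70)&(W[...,2]>5)&(W[...,2]<38)&(abs(W[...,0]-530)<80)&(W[...,1]>50)&(W[...,1]<150)
print("fence",m2.sum(),np.median(W[m2],0))
E
python3 m.py scene6.npz;python3 -c "
import cv2
cv2.imwrite('pics/m6.png',cv2.resize(cv2.imread('pics/scene6.png')[195:265,250:350],(800,560),interpolation=cv2.INTER_CUBIC))"
```

```text
t 9.625 p [500.7 -63.9  21.5] ang -12.94 F [-0.1  0.8 -0.4] w 0.997 q [-0.22  0.66  0.35  2.25 -0.69  0.33  0.5 ]
shift 0.9 -40.2 55.4 spin 0.001
lid 449 ((524.37158203125, 34.815826416015625), (136.21975708007812, 63.76725769042969), 75.43614196777344) 34.395716506622
fence 36 [578.17889201  91.25770447  31.10433924]
```

View pics/m6.png

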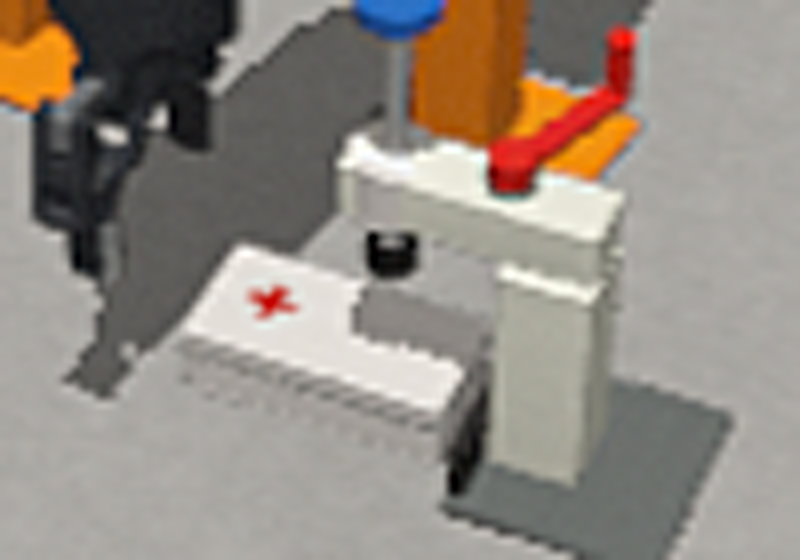

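```bash
cat > k.py <<'E'
from h import *
O=np.array([527.2,47.2]);t=np.radians(77.1);R=np.array([[np.cos(t),np.sin(t)],[-np.sin(t),np.cos(t)]])
C=lambda x,y:((x+.5)/8-.5+250,(y+.5)/8-.5+195)
S=lambda P:(R@(P[:2]-O)).round(1)
for nm,q,z in (("tin farleft",(240,245),36),("tin nearleft",(180,335),36),("tin nearright",(440,412),36),("tin nearright bot",(437,455),0),("fence bot near",(455,495),0),("fence top near(face)",(450,455),34),("pivot",(513,158),157),("knob",(400,5),224),("foot near front",(440,505),6),("foot near back",(660,575),6),("foot far back",(735,412),6),("armend near back",(605,240),145),("armend far back",(628,197),145)):
    P=ray("scene",*C(*q),z);print(nm,P[:2].round(1),S(P))
E
python3 k.py
```

```text
tin farleft [482.7 -25.7] [-81.   27.1]
tin nearleft [542.8 -38.5] [-80.  -34.4]
tin nearright [564.5  77.3] [ 37.6 -29.6]
tin nearright bot [555.1  75.6] [ 33.9 -20.8]
fence bot near [576.   86.8] [ 49.5 -38.7]
fence top near(face) [585.6  85.1] [ 50.  -48.5]
pivot [538.2  97.9] [51.9  0.6]
knob [535.6  50.8] [ 5.4 -7.3]
foot near front [588.2  82.3] [ 47.9 -51.6]
foot near back [607.  175.5] [142.9 -49.1]
foot far back [509.5 196.2] [141.3  50.5]
armend near back [564.9 138.5] [ 97.4 -16.3]
armend far back [538.3 144.1] [96.9 10.8]
```

Request:
{"fn": "servo_tool", "kwargs": {"steps": [[0, 0, 0.02, 0], [0.001, 0, 0.04, 0], [0.001, 0, 0.048, 0], [0.001, 0, 0.048, 0]], "grip": 0.2}}

```text
time_s: 10.18
position: [501.6, -62.6, -27.1]
ee_rot: [-0.0, 0.994, -0.112, -0.0]
contact_force: [0.4, -0.0, -0.7]
grip_width: 0.399
```

Request:
{"fn": "servo_tool", "kwargs": {"steps": [[0, -0.006, 0, 0], [0, -0.012, 0, 0], [0, -0.017, 0, 0], [0, -0.02, 0, 0], [0, -0.022, 0, 0]]}}

```text
time_s: 10.8
position: [506.5, -41.5, -26.9]
ee_rot: [0.0, 0.994, -0.112, -0.0]
contact_force: [-0.3, -2.8, 2.0]
grip_width: 0.399
```

Request:
{"fn": "servo_tool", "kwargs": {"steps": [[0, -0.001, 0, 0], [0, -0.002, 0, 0], [0, -0.003, 0, 0], [0, -0.004, 0, 0]]}}

```text
time_s: 11.3
position: [507.4, -37.7, -26.9]
ee_rot: [0.0, 0.994, -0.112, -0.0]
contact_force: [0.6, -2.5, 1.1]
grip_width: 0.403
```

```bash
python3 t.py 510.6 -24.9 -33.9 -13; python3 s.py 7 scene;python3 m.py scene7.npz
```

```text
t 11.3 p [507.4 -37.7 -26.9] ang -12.9 F [ 0.6 -2.5  1.1] w 0.403 q [-0.19  0.74  0.23  2.25 -0.77  0.22  0.51]
shift 0.2 -13.1 7.0 spin 0.002
lid 453 ((524.2302856445312, 36.26597595214844), (133.1003875732422, 64.36243438720703), 76.3143310546875) 34.35023798167083
fence 37 [575.85133262  90.68766568  29.90281287]
```

Request:
{"fn": "servo_tool", "kwargs": {"steps": [[0, -0.001, 0, 0], [0, -0.002, 0, 0]]}}

```text
time_s: 11.6
position: [508.0, -35.5, -26.9]
ee_rot: [0.0, 0.994, -0.112, 0.0]
contact_force: [-0.4, -1.7, 1.4]
grip_width: 0.4
```

Request:
{"fn": "servo_tool", "kwargs": {"steps": [[0, -0.001, 0, 0], [0, -0.002, 0, 0]]}}

```text
time_s: 11.85
position: [508.2, -35.0, -26.9]
ee_rot: [0.001, 0.994, -0.113, 0.0]
contact_force: [-2.1, -9.8, 1.7]
grip_width: 0.4
```

Request:
{"fn": "servo_tool", "kwargs": {"steps": [[0, -0.001, 0, 0], [0, -0.002, 0, 0]]}}

```text
time_s: 12.1
position: [508.1, -35.2, -26.8]
ee_rot: [0.002, 0.994, -0.114, 0.0]
contact_force: [-2.5, -12.0, 1.7]
grip_width: 0.396
```

Request:
{"fn": "servo_tool", "kwargs": {"steps": [[0, 0.015, 0, 0], [0, 0.035, 0, 0], [0, 0.04, -0.04, 0], [0, 0.04, -0.1, 0], [0, 0.06, -0.15, 0]]}}

```text
time_s: 12.72
position: [494.4, -92.3, 125.0]
ee_rot: [0.002, 0.994, -0.113, -0.0]
contact_force: [0.3, 0.7, -0.1]
grip_width: 0.397
```

Request:
{"fn": "servo_tool", "kwargs": {"steps": [[0, 0.03, -0.05, 0], [0, 0.07, -0.09, 0], [0, 0.13, -0.1, 0], [0, 0.19, -0.1, 0], [0, 0.25, -0.1, 0]], "grip": 1}}

```text
time_s: 13.35
position: [438.0, -337.0, 226.3]
ee_rot: [0.002, 0.994, -0.112, 0.0]
contact_force: [0.8, 0.5, 0.3]
grip_width: -0.005
```

```bash
python3 t.py 527.2 47.2 230 -13; python3 s.py 8 scene top;python3 m.py scene8.npz
python3 - <<'E'
import cv2,numpy as np
a=cv2.imread('pics/scene8.png')[195:265,250:350];b=cv2.imread('pics/top8.png')[170:240,195:295]
cv2.imwrite('pics/m8.png',np.vstack([cv2.resize(x,(428,300),interpolation=cv2.INTER_CUBIC) if 0 else cv2.resize(x,(800,560),interpolation=cv2.INTER_CUBIC)[:,:] for x in(b,)]))
cv2.imwrite('pics/m8s.png',cv2.resize(a,(800,560),interpolation=cv2.INTER_CUBIC))
E
```

```text
t 13.35 p [ 438.  -337.   226.3] ang -12.85 F [0.8 0.5 0.3] w -0.005 q [ 0.04  0.43  0.72  2.   -0.38  0.85  0.75]
shift 1.5 -394.4 -3.7 spin 0.003
lid 435 ((526.2939453125, 38.433815002441406), (125.60986328125, 66.5088119506836), 80.6760482788086) 34.56382786945538
fence 37 [575.13115176  90.31937651  28.34237277]
```

View pics/m8.png

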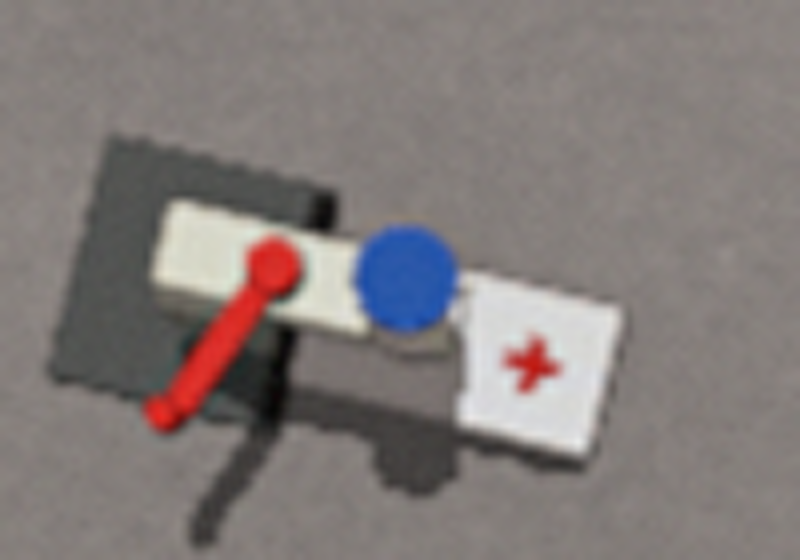

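```bash
cat > k2.py <<'E'
from h import *
C=lambda x,y:((x+.5)/8-.5+195,(y+.5)/8-.5+170)
O=np.array([527.2,47.2]);t=np.radians(77.1);R=np.array([[np.cos(t),np.sin(t)],[-np.sin(t),np.cos(t)]])
for nm,q,z in (("end far",(625,308),36),("end near",(590,457),36),("side far",(480,275),36),("side near",(455,425),36),("cross",(531,363),36),("plate fb",(110,138),6),("plate nb",(50,378),6),("plate ff",(318,186),6),("fence far top",(335,192),34),("arm fb",(172,200),145),("arm nb",(153,280),145),("arm ff",(360,240),145),("knob",(407,278),224),("pivot",(273,265),157),("post",(163,410),183)):
    P=ray("top",*C(*q),z);print(nm,P[:2].round(1),(R@(P[:2]-O)).round(1))
E
python3 k2.py
```

```text
end far [538.8 -32.1] [-74.7 -29. ]
end near [480.9 -19.8] [-75.6  30.2]
side far [550.3  24.2] [-17.2 -27.6]
side near [492.   32.4] [-22.3  31. ]
cross [516.6   3.7] [-44.7   0.6]
plate fb [604.6 172. ] [139.  -47.6]
plate nb [508.9 192.1] [137.2  50.2]
plate ff [587.5  89.4] [ 54.6 -49.4]
fence far top [581.5  81.2] [ 45.2 -45.4]
arm fb [562.1 133.3] [ 91.7 -14.8]
arm nb [533.3 139. ] [90.9 14.5]
arm ff [549.4  66.1] [ 23.4 -17.4]
knob [527.4  46.7] [-0.4 -0.3]
pivot [538.3  95.9] [50.  0.]
post [484.4 130.2] [71.4 60.2]
```

Request:
{"fn": "servo_tool", "kwargs": {"steps": [[0, -0.06, -0.004, 0], [0, -0.12, -0.004, 0], [0, -0.18, -0.004, 0], [0, -0.24, -0.004, 0], [0.001, -0.3, -0.004, 0]]}}

```text
time_s: 14.08
position: [505.6, -48.8, 228.7]
ee_rot: [0.003, 0.993, -0.117, 0.0]
contact_force: [2.2, 0.2, -1.1]
grip_width: 0.001
```

Request:
{"fn": "servo_tool", "kwargs": {"steps": [[0, -0.05, 0, 0], [0, -0.085, 0, 0], [0, -0.094, 0, 0], [0, -0.094, 0, 0]]}}

```text
time_s: 14.58
position: [527.1, 42.6, 227.9]
ee_rot: [0.003, 0.993, -0.116, 0.0]
contact_force: [-0.2, -0.3, 0.0]
grip_width: 0.001
```

```bash
python3 t.py 527.3 46.9 195 -13
```

```text
t 14.575 p [527.1  42.6 227.9] ang -13.37 F [-0.2 -0.3  0. ] w 0.001 q [-0.74  0.41  0.76  2.04 -0.37  0.83  0.  ]
shift -0.8 -4.3 32.9 spin -0.006
```

Request:
{"fn": "servo_tool", "kwargs": {"steps": [[-0.0008, -0.0043, 0.012, -0.006], [-0.0008, -0.0043, 0.022, -0.006], [-0.0008, -0.0043, 0.027, -0.006], [-0.0008, -0.0043, 0.028, -0.006]]}}

```text
time_s: 15.08
position: [527.1, 46.2, 199.4]
ee_rot: [0.004, 0.993, -0.114, -0.0]
contact_force: [0.4, 0.1, 0.4]
grip_width: -0.002
```

Request:
{"fn": "servo_tool", "kwargs": {"steps": [[0, 0, 0.002, 0], [0, 0, 0.004, 0], [0, 0, 0.006, 0]]}}

```text
time_s: 15.45
position: [527.1, 46.2, 193.4]
ee_rot: [0.004, 0.993, -0.114, -0.0]
contact_force: [0.6, 0.9, 0.4]
grip_width: -0.001
```

Request:
{"fn": "servo_tool", "kwargs": {"steps": [[0, 0, 0.002, 0], [0, 0, 0.004, 0], [0, 0, 0.006, 0]]}}

```text
time_s: 15.82
position: [527.1, 46.2, 187.4]
ee_rot: [0.004, 0.994, -0.114, -0.0]
contact_force: [-0.8, 0.6, 5.0]
grip_width: -0.003
```

Request:
{"fn": "servo_tool", "kwargs": {"steps": [[0, 0, 0.004, 0], [0, 0, 0.008, 0], [0, 0, 0.012, 0], [0, 0, 0.016, 0], [0, 0, 0.02, 0]]}}

```text
time_s: 16.45
position: [527.1, 46.2, 167.1]
ee_rot: [0.003, 0.993, -0.114, -0.0]
contact_force: [-0.3, 1.7, 3.6]
grip_width: -0.0
```

Request:
{"fn": "servo_tool", "kwargs": {"steps": [[0, 0, 0.003, 0], [0, 0, 0.006, 0], [0, 0, 0.009, 0], [0, 0, 0.011, 0], [0, 0, 0.012, 0]]}}

```text
time_s: 17.08
position: [527.2, 46.1, 155.0]
ee_rot: [0.003, 0.994, -0.114, -0.0]
contact_force: [-1.3, 2.4, 4.4]
grip_width: 0.0
```

```bash
python3 t.py 527.3 46.9 145 -13; python3 s.py 9 scene
python3 - <<'E'
from h import *
f=np.load('scene9.npz');W=world("scene",f['d']);p=f['p'];h=cv2.cvtColor(p,cv2.COLOR_RGB2HSV)
b=(abs(h[...,0].astype(int)-113)<12)&(h[...,1]>120)&(abs(W[...,0]-530)<40)&(abs(W[...,1]-48)<40)
print("knob",b.sum(),np.percentile(W[b],[50,75,90],axis=0).round(1))
b=(p.max(-1)<60)&(abs(W[...,0]-530)<30)&(abs(W[...,1]-48)<25)&(W[...,2]<110)&(W[...,2]>30)
print("foot",b.sum(),np.percentile(W[b][:,2],[0,5,50,95]).round(1))
f=np.load('scene8.npz');W=world("scene",f['d']);p=f['p'];b=(p.max(-1)<60)&(abs(W[...,0]-530)<30)&(abs(W[...,1]-48)<25)&(W[...,2]<110)&(W[...,2]>30)
print("foot before",b.sum(),np.percentile(W[b][:,2],[0,5,50,95]).round(1))
E
```

```text
t 17.075 p [527.2  46.1 155. ] ang -13.06 F [-1.3  2.4  4.4] w 0.0 q [-0.66  0.5   0.66  2.12 -0.48  0.68  0.1 ]
shift -0.0 -0.8 10.0 spin -0.001
knob 67 [[539.   51.2 187.1]
 [543.6  59.2 246.8]
 [546.6  63.4 345.3]]
foot 25 [45.9 47.4 55.1 58.6]
foot before 23 [83.9 85.  92.3 96.9]
```

Request:
{"fn": "servo_tool", "kwargs": {"steps": [[0, 0, 0.0015, 0], [0, 0, 0.003, 0], [0, 0, 0.0045, 0], [0, 0, 0.005, 0]]}}

```text
time_s: 17.62
position: [527.1, 46.2, 149.9]
ee_rot: [0.003, 0.994, -0.114, -0.0]
contact_force: [-0.7, 1.4, 3.6]
grip_width: -0.003
```

Request:
{"fn": "servo_tool", "kwargs": {"steps": [[0, 0, 0.001, 0], [0, 0, 0.0015, 0]]}}

```text
time_s: 17.88
position: [527.1, 46.2, 148.3]
ee_rot: [0.003, 0.994, -0.114, -0.0]
contact_force: [-0.8, 2.3, 4.6]
grip_width: 0.005
```

Request:
{"fn": "servo_tool", "kwargs": {"steps": [[0, 0, 0.0005, 0], [0, 0, 0.001, 0]]}}

```text
time_s: 18.12
position: [527.1, 46.1, 147.3]
ee_rot: [0.003, 0.994, -0.114, -0.0]
contact_force: [0.1, 1.6, 3.8]
grip_width: -0.004
```

Request:
{"fn": "servo_tool", "kwargs": {"steps": [[0, 0, 0.0005, 0], [0, 0, 0.001, 0]]}}

```text
time_s: 18.38
position: [527.2, 46.1, 146.3]
ee_rot: [0.003, 0.994, -0.114, -0.0]
contact_force: [-0.0, 1.3, 3.7]
grip_width: -0.002
```

Request:
{"fn": "servo_tool", "kwargs": {"steps": [[0, 0, 0.0005, 0], [0, 0, 0.001, 0]]}}

```text
time_s: 18.62
position: [527.2, 46.2, 145.9]
ee_rot: [0.003, 0.994, -0.114, -0.0]
contact_force: [-4.8, 2.2, 20.8]
grip_width: 0.002
```

Request:
{"fn": "servo_tool", "kwargs": {"steps": [[0, 0, 0.0005, 0], [0, 0, 0.001, 0]]}}

```text
time_s: 18.88
position: [527.3, 46.2, 145.9]
ee_rot: [0.002, 0.993, -0.114, -0.0]
contact_force: [-6.2, 2.4, 25.1]
grip_width: 0.0
```

Request:
{"fn": "servo_tool", "kwargs": {"steps": [[0, 0, -0.003, 0], [0, 0, -0.02, 0], [0, 0, -0.06, 0], [0, 0, -0.06, 0]]}}

```text
time_s: 19.38
position: [529.0, 46.1, 208.8]
ee_rot: [0.002, 0.993, -0.114, 0.002]
contact_force: [0.3, -0.9, -1.2]
grip_width: 0.002
```

```bash
python3 t.py 466 102 206 -13 466 102 134 -13; python3 s.py 10 scene
python3 - <<'E'
from h import *
f=np.load('scene10.npz');W=world("scene",f['d']);p=f['p'];h=cv2.cvtColor(p,cv2.COLOR_RGB2HSV)
b=(abs(h[...,0].astype(int)-113)<12)&(h[...,1]>120)&(abs(W[...,0]-530)<40)&(abs(W[...,1]-48)<40)
print("knob",b.sum(),np.percentile(W[b],[50,75,90],axis=0).round(1))
b=(p.max(-1)<60)&(abs(W[...,0]-530)<30)&(abs(W[...,1]-48)<25)&(W[...,2]<110)&(W[...,2]>30)
print("foot",b.sum(),np.percentile(W[b][:,2],[0,5,50,95]).round(1))
E
```

```text
t 19.375 p [529.   46.1 208.8] ang -13.1 F [ 0.3 -0.9 -1.2] w 0.002 q [-0.72  0.43  0.74  2.06 -0.4   0.79  0.03]
shift -74.1 -40.2 2.8 spin -0.002
shift -74.1 -40.2 74.8 spin -0.002
knob 82 [[533.5  48.4 177.7]
 [542.1  56.1 178.5]
 [544.8  61.2 180. ]]
foot 20 [40.3 42.3 46.1 48.6]
```

Request:
{"fn": "servo_tool", "kwargs": {"steps": [[-0.04, -0.02, 0, 0], [-0.074, -0.04, 0, 0], [-0.074, -0.04, 0.03, 0], [-0.074, -0.04, 0.065, 0], [-0.074, -0.04, 0.075, 0]]}}

```text
time_s: 20.05
position: [463.9, 101.6, 130.4]
ee_rot: [0.003, 0.993, -0.114, -0.0]
contact_force: [0.3, 0.3, 0.6]
grip_width: 0.002
```

```bash
cat > arc.py <<'E'
from h import *; from t import ang
s=manip.get_state();p=s['position'];a=np.radians(ang(s));print(p.round(1),s['q'].round(2),s['contact_force'].round(1))
O=np.array([527.3,46.9]);t=np.radians(77.1)
def go(X,Y):
    w=O+X*np.array([np.cos(t),np.sin(t)])+Y*np.array([-np.sin(t),np.cos(t)])-p[:2]
    return round(w@[np.cos(a),np.sin(a)],1),round(w@[np.sin(a),-np.cos(a)],1)
for f in np.arange(.34,1.62,.12):
    off=18+2*np.sin(2*f)**2
    X,Y=50+65*np.sin(f)-off*np.cos(f),65*np.cos(f)+off*np.sin(f);print(f.round(2),(X.round(1),Y.round(1)),go(X,Y))
E
python3 arc.py; python3 t.py 466 102 134 -13
```

```text
[463.9 101.6 130.4] [-0.78  0.48  0.63  2.25 -0.53  0.56  0.02] [0.3 0.3 0.6]
0.34 (np.float64(54.0), np.float64(67.5)) (np.float64(6.4), np.float64(-14.9))
0.46 (np.float64(61.6), np.float64(66.8)) (np.float64(7.2), np.float64(-22.5))
0.58 (np.float64(69.2), np.float64(65.2)) (np.float64(8.8), np.float64(-30.1))
0.7 (np.float64(76.6), np.float64(62.6)) (np.float64(11.3), np.float64(-37.5))
0.82 (np.float64(83.9), np.float64(59.0)) (np.float64(14.9), np.float64(-44.8))
0.94 (np.float64(90.8), np.float64(54.3)) (np.float64(19.5), np.float64(-51.7))
1.06 (np.float64(97.2), np.float64(48.7)) (np.float64(25.1), np.float64(-58.1))
1.18 (np.float64(102.9), np.float64(42.3)) (np.float64(31.5), np.float64(-63.8))
1.3 (np.float64(107.7), np.float64(35.2)) (np.float64(38.6), np.float64(-68.7))
1.42 (np.float64(111.5), np.float64(27.7)) (np.float64(46.1), np.float64(-72.5))
1.54 (np.float64(114.4), np.float64(20.0)) (np.float64(53.8), np.float64(-75.5))
t 20.05 p [463.9 101.6 130.4] ang -13.07 F [0.3 0.3 0.6] w 0.002 q [-0.78  0.48  0.63  2.25 -0.53  0.56  0.02]
shift 2.0 -0.9 -3.6 spin -0.001
```

Request:
{"fn": "servo_tool", "kwargs": {"steps": [[0.0064, -0.008, -0.003, 0], [0.0064, -0.015, -0.003, 0], [0.0072, -0.0225, -0.003, 0], [0.0088, -0.03, -0.003, 0], [0.0113, -0.0375, -0.003, 0]]}}

```text
time_s: 20.68
position: [483.3, 136.2, 133.4]
ee_rot: [0.003, 0.994, -0.114, -0.0]
contact_force: [-0.3, -1.3, 0.3]
grip_width: -0.0
```

Request:
{"fn": "servo_tool", "kwargs": {"steps": [[0.0036, -0.0073, 0, 0], [0.0082, -0.0142, 0, 0], [0.0138, -0.0206, 0, 0], [0.0202, -0.0263, 0, 0]]}}

```text
time_s: 21.18
position: [509.2, 157.4, 133.1]
ee_rot: [0.003, 0.993, -0.114, -0.001]
contact_force: [-1.3, -1.3, 0.3]
grip_width: 0.002
```

```bash
python3 arc.py; python3 s.py 11 scene
python3 - <<'E'
from h import *
f=np.load('scene11.npz');W=world("scene",f['d']);p=f['p'];h=cv2.cvtColor(p,cv2.COLOR_RGB2HSV)
b=((h[...,0]<8)|(h[...,0]>172))&(h[...,1]>150)&(abs(W[...,0]-530)<80)&(W[...,1]>70)&(W[...,1]<200)&(W[...,2]>140)
O=np.array([527.3,46.9]);t=np.radians(77.1);R=np.array([[np.cos(t),np.sin(t)],[-np.sin(t),np.cos(t)]])
Q=W[b];o=Q[Q[:,2]>168];print(len(Q),len(o),(R@(np.median(o,0)[:2]-O)).round(1),np.median(o,0))
E
```

```text
[509.2 157.4 133.1] [-0.85  0.54  0.64  2.12 -0.53  0.64 -0.06] [-1.3 -1.3  0.3]
0.34 (np.float64(54.0), np.float64(67.5)) (np.float64(-25.1), np.float64(49.8))
0.46 (np.float64(61.6), np.float64(66.8)) (np.float64(-24.3), np.float64(42.1))
0.58 (np.float64(69.2), np.float64(65.2)) (np.float64(-22.7), np.float64(34.5))
0.7 (np.float64(76.6), np.float64(62.6)) (np.float64(-20.2), np.float64(27.1))
0.82 (np.float64(83.9), np.float64(59.0)) (np.float64(-16.6), np.float64(19.8))
0.94 (np.float64(90.8), np.float64(54.3)) (np.float64(-12.0), np.float64(12.9))
1.06 (np.float64(97.2), np.float64(48.7)) (np.float64(-6.4), np.float64(6.5))
1.18 (np.float64(102.9), np.float64(42.3)) (np.float64(0.0), np.float64(0.8))
1.3 (np.float64(107.7), np.float64(35.2)) (np.float64(7.1), np.float64(-4.1))
1.42 (np.float64(111.5), np.float64(27.7)) (np.float64(14.6), np.float64(-7.9))
1.54 (np.float64(114.4), np.float64(20.0)) (np.float64(22.3), np.float64(-10.8))
121 17 [114.7  19.7] [533.73197709 163.05459704 180.19644301]
```

Request:
{"fn": "servo_tool", "kwargs": {"steps": [[0.007, -0.004, 0, 0], [0.0145, -0.008, 0, 0], [0.0195, -0.0105, 0, 0]]}}

```text
time_s: 21.6
position: [532.1, 164.5, 133.0]
ee_rot: [0.003, 0.994, -0.113, -0.0]
contact_force: [-1.8, -0.2, 0.1]
grip_width: 0.002
```

Request:
{"fn": "servo_tool", "kwargs": {"steps": [[0.002, 0, 0, 0], [0.003, 0, 0, 0]]}}

```text
time_s: 21.85
position: [534.0, 164.3, 132.9]
ee_rot: [0.002, 0.994, -0.113, -0.001]
contact_force: [-5.2, 2.7, 2.9]
grip_width: -0.002
```

Request:
{"fn": "servo_tool", "kwargs": {"steps": [[0.002, 0, 0, 0], [0.003, 0, 0, 0]]}}

```text
time_s: 22.1
position: [534.2, 164.4, 132.6]
ee_rot: [0.002, 0.994, -0.113, -0.004]
contact_force: [-10.2, 3.9, 7.6]
grip_width: 0.001
```

```bash
python3 arc.py|tail -1; python3 s.py 12 scene; sed -e 's/scene8/scene12/' /dev/null
python3 - <<'E'
from h import *
f=np.load('scene12.npz');W=world("scene",f['d']);p=f['p'];h=cv2.cvtColor(p,cv2.COLOR_RGB2HSV)
b=((h[...,0]<8)|(h[...,0]>172))&(h[...,1]>150)&(abs(W[...,0]-530)<80)&(W[...,1]>70)&(W[...,1]<200)&(W[...,2]>140)
O=np.array([527.3,46.9]);t=np.radians(77.1);R=np.array([[np.cos(t),np.sin(t)],[-np.sin(t),np.cos(t)]])
Q=W[b];o=Q[Q[:,2]>168];print(len(Q),len(o),(R@(np.median(o,0)[:2]-O)).round(1),np.median(o,0))
E
```

```text
1.54 (np.float64(114.4), np.float64(20.0)) (np.float64(-0.5), np.float64(1.6))
126 19 [118.   -3.1] [556.66048056 161.22818298 179.11646872]
```

Request:
{"fn": "servo_tool", "kwargs": {"steps": [[-0.01, 0, 0, 0], [-0.03, 0, 0, 0], [-0.04, 0, -0.06, 0], [-0.04, 0, -0.12, 0], [-0.04, 0, -0.16, 0]]}}

```text
time_s: 22.78
position: [496.1, 174.0, 295.2]
ee_rot: [0.001, 0.994, -0.113, -0.003]
contact_force: [-0.1, -0.5, -0.2]
grip_width: -0.002
```

Request:
{"fn": "servo_tool", "kwargs": {"steps": [[0, -0.06, 0, 0], [0, -0.12, 0, 0], [0, -0.18, 0, 0], [0, -0.24, 0, 0], [0, -0.3, 0, 0]]}}

```text
time_s: 23.4
position: [562.4, 468.6, 294.2]
ee_rot: [0.001, 0.994, -0.112, -0.003]
contact_force: [1.0, -1.2, 0.5]
grip_width: -0.003
```

```bash
python3 t.py; python3 s.py 13 scene top
python3 - <<'E'
import cv2,numpy as np
a=cv2.imread('pics/scene13.png')[185:265,260:350];b=cv2.imread('pics/top13.png')[170:240,195:295]
cv2.imwrite('pics/m13.png',cv2.resize(b,(800,560),interpolation=cv2.INTER_CUBIC))
cv2.imwrite('pics/m13s.png',np.hstack([cv2.resize(cv2.imread('pics/scene13.png')[130:330,100:460],(540,300)),cv2.resize(a,(260,300))]))
E
```

```text
t 23.4 p [562.4 468.6 294.2] ang -12.91 F [ 1.  -1.2  0.5] w -0.003 q [-1.2   0.63  0.76  1.5  -0.46  1.2  -0.59]
```

View pics/m13.png

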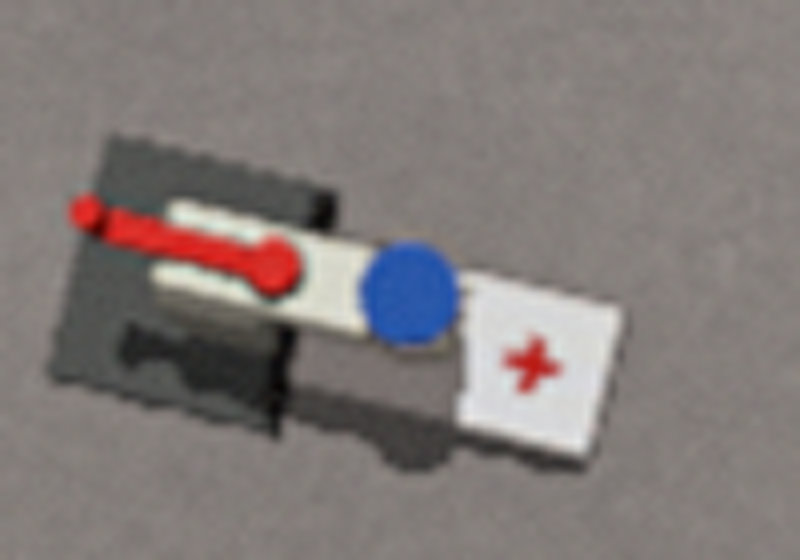

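View pics/m13s.png

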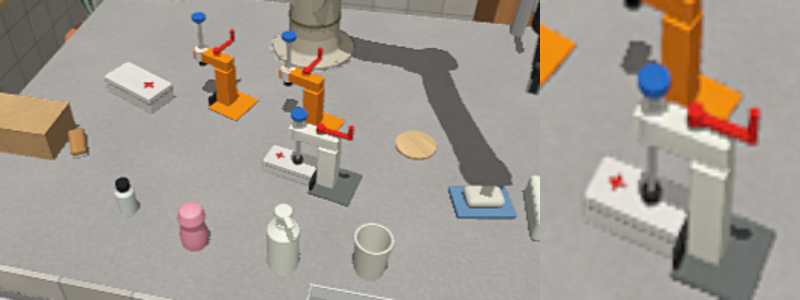

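Run:
```python
from h import *
C=lambda x,y:((x+.5)/8-.5+195,(y+.5)/8-.5+170)
O=np.array([527.2,47.2]);t=np.radians(77.1);R=np.array([[np.cos(t),np.sin(t)],[-np.sin(t),np.cos(t)]])
S=lambda q,z:R@(ray("top",*C(*q),z)[:2]-O)
a,b=S((88,213),183),S((273,265),157);print(a,b,np.pi/2+np.arctan2(-(a-b)[1],(a-b)[0]))
for q,z in(((625,308),36),((590,457),36),((410,294),179)): print(S(q,z))
print(manip.get_state()['contact_force'],job.job_done())
```

```text
[113.81474221   0.79002609] [4.99853400e+01 1.62941904e-02] 1.5586750476455868
[-74.68676104 -29.02664307]
[-75.64668872  30.18518315]
[-0.38846772  0.23814236]
the job is handed in; nothing more can be done
[-0.16515136  0.84188447  0.34768081] None
```

The job is done and handed in at about 23.4 s. I gripped the smaller tin and slid it along the ledge to just short of the fence. I then pushed it the last few millimetres with both fingertips until it met the fence, at about 12 N. Next I pressed the knob down with shut fingers until the foot touched the lid, backed off, and swept the red lever by its post to its end stop.

**Tin:** its open end is at x ≈ -75 mm in the stand's frame, where -75 is home. Its centre is about 0.6 mm off the arm's line, and it is square within the reading error (about 1°).

**Stop rod:** the knob top read about 178 mm against the 179 expected at contact. Force rose sharply at contact, peaking at 25 N on the tool against about 4 N while sliding. That is firmer than "gently", so I backed off at once.

**Lever:** it reads 1.56 rad, and force rose when it met the stop. It started at about 0.34 rad, not 0.

**Bystanders:** I touched none of them, and they look unmoved in the last picture; I did not measure their positions.

**Disagreements:**
- The cameras showed the real fingertips about 33 mm above the reported TCP height with the gripper shut. My first grasp closed on air above the lid without moving the tin, and I corrected for this afterwards.
- Different edges gave the stand's heading within about ±1°, so I relied on the fence contact to square the tin.

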